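# Counter-hold a hidden bolt head against its test load

### The job

The bolt in the blue bracket is under a torque test: the weighted arm on its nut side has sunk onto its stop pin. Reach down into the gap behind the front upright, grip the hidden hex bolt head across its flats and turn it until the weighted arm has risen into line with the red pointer, then keep holding the head so that it cannot turn back: the program finishes while still gripping it, with the arm in line. Work only through the bolt head: do not touch the weighted arm, do not shift the pointer, do not lean on the bracket, and leave the beaker, petri dish and white reagent bottle where they are.

Things in the scene. Friction and masses are not known exactly. Their poses are not given: they have to be found in the camera images.
- bracket: Bench fixture, bolted down: dark base plate 125 x 100 x 10 mm carrying the blue channel, bolt, arm and pointer. Origin: on the bench surface, under the middle of the front upright. x points away from the robot along the bolt, y left, z up; its yaw is that of the whole fixture. The bolt axis lies along x, 90 mm above the bench, at y = 0.
- bolt_head: Steel hex head, 24 mm across flats, 28 across corners, 14 long, midway in the gap behind the front upright. Origin: its centre (bracket x = +29.5 mm, 90 mm above the bench). x along the bolt, away from the robot; at the start y is level to the left and the flats at +y and -y stand upright: fingers from straight above can close on them along y. An 18 mm round spacer joins it to the upright.
- bolt (a joint): Turn of bolt, head, nut and weighted arm, rad. 0 at the start (arm on its stop, 0.35 below level); grows to 0.75 as the arm rises: right-handed about the bracket's x, so a tool standing above the head leans over to the right (-y) as it turns. The weight, 0.07 to 0.2 N m about the bolt, turns it back to 0 if let go.
- weighted_arm: Grey arm with a brass weight (36 mm diameter, centre 100 mm from the bolt axis) on the nut at the front of the bracket, reaching to the left; turns with the bolt. Origin: on the bolt axis, 22 mm in front of the front upright's middle. Its y axis runs along the arm toward the weight, its x along the bolt away from the robot.
- pointer (a joint): Setting of the red pointer, rad, in the same sense as the bolt's joint and stiff enough to stay as set: when joint bolt equals this value (between 0.25 and 0.45), the weighted arm lies in line behind the pointer.
- pointer_tip (a point): Tip of the red pointer, a flat needle 5 mm wide on the bolt axis in front of the weighted arm, 34 mm in front of the front upright's middle; the tip is 77 mm from the axis, on the left. Its y axis runs along the needle, outward.
- beaker: Bystander: small glass beaker, 54 mm wide, 70 mm high, right of the bracket. Origin: centre of its underside.
- petri_dish: Bystander: round glass petri dish, 54 mm wide, 14 mm high, in front of the bracket. Origin: centre of its underside.
- reagent_bottle: Bystander: white plastic reagent bottle with a white cap, 65 mm wide, 132 mm high, standing behind the bracket. Origin: centre of its underside.
- channel: Blue channel of the fixture, same origin and axes as the bracket. Two uprights 6 mm thick (x), 64 mm wide (y), tops 112 mm above the bench: front one centred at x = 0, rear one at x = +59 mm. The gap between them is 53 mm along x, open above and at both sides, floor 16 mm above the bench. A thin brass pin on the front face is the arm's stop.
Not all that is in view belongs to the job. What is shaped like the bracket but green, orange or turquoise is not meant.

How it is judged:
On the way, in this order (a step that is already met when the one before it is completed fails the run):
1. the fingers grip the bolt head (over 5 N) while the weighted arm is still down (bolt turned less than 0.15 rad) (contact force between the fingers and bolt_head above 5 N and value of joint bolt below 0.15 rad), for 0.2 s.
2. the head, still gripped, has been turned until the weighted arm is in line with the pointer (within 0.07 rad), for half a second (contact force between the fingers and bolt_head above 5 N and angle between the y axis of weighted_arm and the y axis of pointer_tip, either way round below 0.07 rad), for 0.5 s.
At the end, for the whole second after the job is handed in: Fingers grip the bolt head (over 5 N); arm within 0.07 rad of the pointer's line and still (under 0.05 rad/s); robot not touching the arm; pointer tip within 5 mm and beaker, petri dish and white reagent bottle within 15 mm of where they were (all of step 2 and velocity of joint bolt between -0.05 and 0.05 rad/s and contact force between each of the arm, the fingers and weighted_arm below 0.3 N and distance of pointer_tip from where it was at the start of the episode below 0.005 m and distance of each of beaker, petri_dish, reagent_bottle from where it was at the start of the episode below 0.015 m); the arm keeps its last pose, push and grip.
It fails at once if the robot touches the weighted arm (over 1 N) (contact force between any of the arm, the fingers and weighted_arm above 1 N).
It fails at once if the pointer is shifted (tip by more than 5 mm) (distance of pointer_tip from where it was at the start of the episode above 0.005 m).
It fails at once if a bystander is shifted by more than 15 mm or tipped (distance of any of beaker, petri_dish, reagent_bottle from where it was at the start of the episode above 0.015 m or angle between any of beaker, reagent_bottle's own z axis and vertical above 0.4 rad).
It fails at once if the robot leans on the bracket (over 20 N) (contact force between any of the fingers, the arm and channel above 20 N).
It also fails if it takes over 32 s, if anything falls off the work surface, if the arm or the gripper's body presses on something with over 40 N, if the wrist force passes 120 N, or if a joint passes its speed limit or range.

### The arm

A 7-joint arm with a two-finger parallel gripper is mounted at the origin on a cart in front of the work surface, level with it; the furniture and walls round the work are solid. World frame = base frame: x ahead of the robot, y to its left, z up, the work surface at z = 0. Lengths are in m, angles in rad, forces in N, time in s.
With the tool pointing down it reaches from about 0.4 to 0.85 m from the base axis. Payload 10.4 kg.
Tool frame: the origin (TCP) lies midway between the tips of the shut fingers; the grasp point (between the pads) lies 19 mm behind it; z points along the fingers, x is the direction in which the jaws open and shut, and the axes are right-handed (so a half turn about z gives the same grasp; the last joint's range is limited). The gripper opens to 85 mm and grips with 20 to 120 N. Pads are 22 mm wide; open, the fingers measure 114 mm over their backs; the gripper's body (76 mm by 85 mm) begins 54 mm behind the grasp point. The pads swing forward as they close: fully open they stand 13 mm farther back than shut.
Start: joints at [-1.279, 0.332, -0.065, 1.46, 0.022, 1.35, -0.088], TCP at [0.194, 0.594, 0.231] pointing down, gripper open.
Joint ranges: [-2.6, 2.6], [-0.5, 2.12], [-1.47, 1.34], [0.16, 2.42], [-1.27, 4.41], [0.06, 2.06], [-2.6, 2.6]. Speed limits (rad/s): [2.22, 2.22, 2.79, 2.79, 3.14, 3.14, 3.14].

### API

Orientations are given as a unit quaternion [x, y, z, w].
In Python, from workcell import monitor, eyes, ticket, models gives the robot as it stands.
- The arm moves only by the tool servo_tool, never from a script. Its argument "motion" is a list of rows, each a list of 7 numbers: the opening, from 0 (shut) to 1 (fully open), then the shift along the tool's x, y, z in m, then the turn, a rotation vector about the tool's x, y, z in degrees. In form: [[fingers, tx, ty, tz, rx, ry, rz], ...]. A call has 1 to 20 rows; each row is the pose to reach, as a shift and turn from the pose commanded when the call began, along the tool's axes at that moment; what a row does not reach only later rows make up. A row lasts 1/8 s, in which the tool goes at most 62.5 mm and 10.7 degrees, less where a joint would pass 70% of its speed; a pose out of reach is approached as far as the arm can. A call with a gripper value outside its range is refused whole. The fingers move at their own pace and stop on an object; "grip_force" is the grip in N (left out, the last holds). Time passes only in rows, so rows that repeat a pose let the fingers close. It gives the time, the measured TCP pose, the force and the opening at its end, in the units of the state.
- monitor.get_obs(): the state, without advancing time (a new reading comes with each control period).
- eyes.camera(name): name is "side" or "top"; returns (picture, depth): 400x640x3 uint8, blue, green, red; 400x640 float32, m along the optical axis (not along the pixel's ray), 0 where there is no reading.
- eyes.camera_info(name): a dict with "intrinsics" (3x3 intrinsics, pixels), "extrinsics" (4x4, takes a point from world to camera coordinates). Camera axes: x right, y down, z forward; pixel columns grow to the right and rows downward; lengths in m; the calibration is good to about 2 mm. A picture is of the moment at which its call begins. camera_info takes no time and is no camera call.
- ticket.hand_in(): hands the job in, once; it reports no verdict.
Trained networks look in the newest picture that a camera, given by its name, has taken for a name from the list of things; names that differ only in an ending like _2 or _b are one class to them, and where a whole thing is asked for, a point or a joint stands for the part that bears it (a point fixed in the world has none). Each returns a list of dicts, best first, with "confidence" (0 to 1); they miss things now and then, are a little off and sometimes report something else, mostly with a low value. They report only what shows in the picture. A call takes as long as a camera call. They do not tell look-alikes from the thing itself.
- models.boxes_of(camera, thing): "point" ([x, y, z] in m, in the coordinates of the camera as it stood for that picture, good to about 4 mm: the middle of the surface that is visible of it).
The state is a dict: "clock": time; "joint_pos": joint angles; "joint_velocities": joint speeds; "tau": joint torques, N m; "position": TCP position; "ee_rot": TCP orientation; "ft_force": force on the tool from outside, world axes, zero at the start; "torque": the same for the moment, N m; "grip_width": opening from 0.0 (shut) to 1.0 (fully open).
Only numpy, scipy, OpenCV 4.12 (cv2) and the standard library are available. Lean on these libraries where they do the work, as an engineer would, in place of code of your own. Each camera call takes 0.05 s, during which the arm holds its last target. There are 200 camera calls.

## Working session

There is one attempt and no reset: what is moved stays moved. The work goes in short steps, Python scripts to look and compute and a tool call to move; the robot and the scene stay as the last step left them, time stands still between calls to the robot, and variables do not carry over. Pictures are saved under pics/ and viewed, about 8 in all and at most 12, crops included, and the job is handed in when it is done.

Besides the shell and the picture viewer there is one more tool, called as name(argument=value, ...), one argument or row to a line, values as JSON. servo_tool: Moves the arm, as the interface text tells. Its arguments: {"type":"object","properties":{"motion":{"type":"array"},"grip_force":{"type":"number"}},"required":["motion"]}

```bash
mkdir -p pics; ls
cat > h.py <<'E'
import numpy as np, cv2
from scipy.spatial.transform import Rotation as R
from workcell import monitor, eyes, ticket, models
def inv(cam): return np.linalg.inv(np.array(eyes.camera_info(cam)["extrinsics"]))
def toworld(cam,p): return (inv(cam)@np.r_[p,1])[:3]
def cloud(cam,depth):
    K=np.array(eyes.camera_info(cam)["intrinsics"]); v,u=np.indices(depth.shape)
    P=np.stack([(u-K[0,2])*depth/K[0,0],(v-K[1,2])*depth/K[1,1],depth],-1)
    T=inv(cam); return P@T[:3,:3].T+T[:3,3]
def project(cam,p):
    i=eyes.camera_info(cam); q=np.array(i["extrinsics"])@np.r_[p,1]; q=np.array(i["intrinsics"])@q[:3]; return q[:2]/q[2]
E
python3 - <<'E'
from h import *
np.set_printoptions(precision=4,suppress=True)
print(monitor.get_obs())
for c in("side","top"):
    im,d=eyes.camera(c); cv2.imwrite(f"pics/{c}0.png",im); np.savez(f"{c}0.npz",im=im,d=d)
    print(c,"cam at",inv(c)[:3,3],"fwd",inv(c)[:3,2])
    for t in("bracket","bolt_head","weighted_arm","pointer","pointer_tip","channel","beaker","petri_dish","reagent_bottle"):
        for r in models.boxes_of(c,t): 
            w=toworld(c,r["point"]); print(t,round(r["confidence"],2),w,project(c,w).round())
E
```

```text
pics
{'clock': 0.0, 'joint_pos': array([-1.2786,  0.3329, -0.0647,  1.461 ,  0.0216,  1.3499, -0.0885]), 'joint_velocities': array([ 0.0001, -0.0022, -0.0002, -0.0006, -0.0006,  0.0005,  0.0012]), 'tau': array([  0.0001, -62.5446,   0.0496, -39.1602,   0.0163,   0.0099,
         0.    ]), 'position': array([0.1934, 0.5939, 0.2305]), 'ee_rot': array([ 0.8092,  0.5875, -0.0006,  0.0004]), 'ft_force': array([0.3959, 0.5674, 0.677 ]), 'torque': array([0.0028, 0.0697, 0.0434]), 'grip_width': 0.9982080642253622}
side cam at [-0.0055 -1.0988  0.7024] fwd [ 0.445   0.7465 -0.4948]
bracket 0.81 [ 0.4977 -0.0295  0.0504] [289. 194.]
bracket 0.52 [0.4787 0.1827 0.0603] [256. 166.]
bolt_head 0.47 [0.4564 0.0296 0.0731] [268. 182.]
weighted_arm 0.5 [0.4543 0.0285 0.0749] [268. 182.]
channel 0.7 [0.4779 0.1812 0.0684] [255. 164.]
channel 0.6 [ 0.5395 -0.0307  0.0567] [302. 189.]
beaker 0.61 [ 0.6045 -0.1608  0.0631] [343. 200.]
petri_dish 0.58 [ 0.3979 -0.1009  0.0148] [270. 224.]
reagent_bottle 0.87 [0.6308 0.0401 0.0872] [316. 164.]
top cam at [ 0.3584 -0.1664  1.1307] fwd [ 0.1982 -0.0119 -0.98
[... 235 characters left out ...]
  0.0984] [468. 247.]
bolt_head 0.37 [ 0.5276 -0.0272  0.0972] [265. 204.]
weighted_arm 0.72 [0.4597 0.024  0.0749] [246. 229.]
weighted_arm 0.71 [ 0.3884 -0.2663  0.0782] [352. 257.]
weighted_arm 0.62 [ 0.3654 -0.5196  0.0783] [446. 268.]
weighted_arm 0.59 [0.3838 0.2517 0.077 ] [159. 255.]
channel 0.98 [ 0.5407 -0.0289  0.05  ] [268. 202.]
channel 0.76 [0.4628 0.1867 0.036 ] [191. 228.]
channel 0.75 [ 0.4546 -0.3054  0.0178] [363. 235.]
channel 0.75 [ 0.4244 -0.569   0.0151] [455. 248.]
channel 0.16 [0.4648 0.021  0.0751] [247. 227.]
beaker 0.68 [ 0.5895 -0.1768  0.0161] [320. 188.]
petri_dish 0.68 [ 0.3974 -0.0839  0.0147] [286. 254.]
reagent_bottle 0.95 [0.6226 0.0557 0.1017] [236. 169.]
```

Run:
```python
from h import *
t=np.load("top0.npz")["im"]; s=np.load("side0.npz")["im"]
a=cv2.resize(t[140:300,110:490],(800,337),interpolation=cv2.INTER_CUBIC)
cv2.imwrite("pics/topc.png",a)
cv2.imwrite("pics/sidec.png",cv2.resize(s[110:250,180:400],(800,509),interpolation=cv2.INTER_CUBIC))
```

```text
(no output)
```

View pics/topc.png

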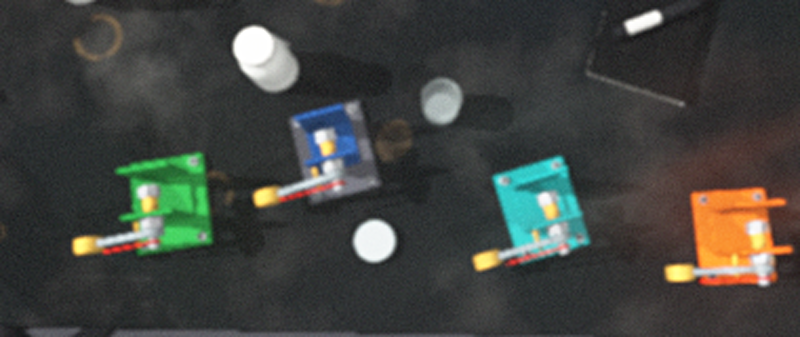

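View pics/sidec.png

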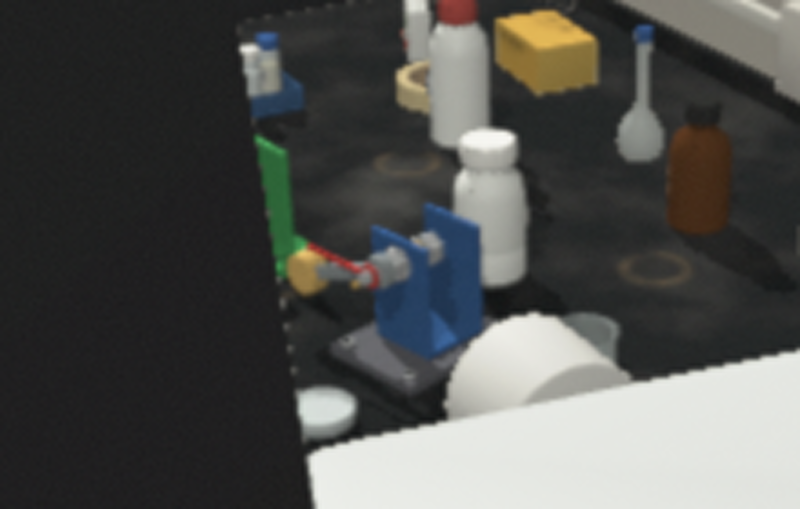

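The blue bracket is at top-crop (335,150), full picture about (269,211), and at side-crop (425,290). The green (165,200), turquoise (540,205) and orange (735,240) ones are look-alikes. The only blue one matches the description. Its arm (grey, brass weight at (268,196)) points left. The bottle stands behind it, the dish in front and the beaker to the right. Next I fit its pose from the depth data.

```bash
cat > fit.py <<'E'
from h import *
from scipy.optimize import least_squares
np.set_printoptions(precision=4,suppress=True)
def sdf(P,c,h):
    q=abs(P-c)-h; return np.linalg.norm(np.maximum(q,0),axis=1)+np.minimum(q.max(1),0)
def model(P): return np.min([sdf(P,[0,0,.064],[.003,.032,.048]),sdf(P,[.059,0,.064],[.003,.032,.048]),sdf(P,[.0295,0,.013],[.0325,.032,.003])],0)
def local(P,p): return (P-np.r_[p[:2],0])@R.from_euler('z',p[2]).as_matrix()
def bluepts(cam,im,d,ctr):
    W=cloud(cam,d); hsv=cv2.cvtColor(im,cv2.COLOR_BGR2HSV)
    m=(d>0)&(hsv[...,0]>100)&(hsv[...,0]<125)&(hsv[...,1]>140)&(hsv[...,2]>50)
    m&=(np.hypot(W[...,0]-ctr[0],W[...,1]-ctr[1])<.09)&(W[...,2]>.012)
    return W[m]
if __name__=="__main__":
    L={c:np.load(c+"0.npz") for c in("top","side")}
    B={c:bluepts(c,L[c]["im"],L[c]["d"],(.53,-.03)) for c in L}
    for cs in (["top"],["side"],["top","side"]):
        P=np.vstack([B[c] for c in cs])
        best=min((least_squares(lambda p:model(local(P,p)),[.51,-.03,y],loss="soft_l1",f_scale=.003) for y in(-.3,0,.2,.4)),key=lambda r:r.cost)
        print(cs,len(P),"x y yaw(deg)",best.x[:2],np.degrees(best.x[2]),"median res",np.median(abs(best.fun)),"z",P[:,2].min(),P[:,2].max())
        p=best.x
    print("head",p[:2]+.0295*np.array([np.cos(p[2]),np.sin(p[2])]))
E
python3 fit.py
```

```text
['top'] 362 x y yaw(deg) [ 0.498  -0.0359] 16.401547231399373 median res 0.0006153696440253905 z 0.012519633121478302 0.1178370259803665
['side'] 706 x y yaw(deg) [ 0.4988 -0.033 ] 16.276972411296548 median res 0.0012097266461831191 z 0.013573574287748191 0.11560223673311332
['top', 'side'] 1068 x y yaw(deg) [ 0.4979 -0.0324] 16.274433497260322 median res 0.0011706243769365225 z 0.012519633121478302 0.1178370259803665
head [ 0.5262 -0.0241]
```

```bash
cat > ptr.py <<'E'
from h import *
def measure(cam,im,d,p,verbose=1):
    """needle and arm elevation (rad) from red pixels / brass pixels by ray-plane intersection in bracket planes"""
    i=eyes.camera_info(cam); K=np.array(i["intrinsics"]); T=inv(cam)
    v,u=np.indices(d.shape); D=np.stack([(u-K[0,2])/K[0,0],(v-K[1,2])/K[1,1],np.ones(d.shape)],-1)@T[:3,:3].T
    Rz=R.from_euler('z',p[2]).as_matrix(); o=(T[:3,3]-np.r_[p[:2],0])@Rz; D=D@Rz
    hsv=cv2.cvtColor(im,cv2.COLOR_BGR2HSV); h,s,V=hsv[...,0],hsv[...,1],hsv[...,2]
    C=(cloud(cam,d)-np.r_[p[:2],0])@Rz
    near=(d>0)&(abs(C[...,0]+.03)<.03)&(C[...,1]>-.03)&(C[...,1]<.14)&(abs(C[...,2]-.08)<.06)
    red=near&((h<6)|(h>173))&(s>120)&(V>60); br=near&(h>12)&(h<30)&(s>80)&(C[...,1]>.06)
    for n,m,x in(("red",red,-.036),("brass",br,-.022)):
        t=(x-o[0])/D[...,0]; Q=o+D*t[...,None]; Q=Q[m]; k=(Q[:,1]>.02)
        y,z=Q[k,1],Q[k,2]; c=C[m][k]
        if len(y)<5: print(cam,n,len(y)); continue
        f=np.polyfit(y,z,1) if n=="red" else [0,0]; f2=np.polyfit(c[:,1],c[:,2],1) if n=="red" else [0,0]
        print(cam,n,len(y),"ray y",y.min(),y.max(),"mean",y.mean(),z.mean(),"thru-axis",np.arctan2((z-.09).mean(),y.mean()),"free",np.arctan(f[0]),"| depth mean",c.mean(0),"thru",np.arctan2(c[:,2].mean()-.09,c[:,1].mean()),"free",np.arctan(f2[0]))
if __name__=="__main__":
    np.set_printoptions(precision=4,suppress=True)
    p=[.498,-.0325,np.radians(16.3)]
    for c in("side","top"):
        L=np.load(c+"0.npz"); measure(c,L["im"],L["d"],p)
    ob=monitor.get_obs(); R0=R.from_quat(ob["ee_rot"]); x=np.r_[np.sin(p[2]),-np.cos(p[2]),0]; z=np.r_[0,0,-1]
    Rt=R.from_matrix(np.c_[x,np.cross(z,x),z]); tgt=np.r_[.5262,-.0241,.20]
    print("shift",R0.inv().apply(tgt-ob["position"]),"rot",(R0.inv()*Rt).as_rotvec(degrees=True))
E
python3 ptr.py
```

```text
side red 14 ray y 0.02273817180180593 0.06771262600028716 mean 0.0423305574192747 0.09579357378696228 thru-axis 0.13601993930416 free 0.048008301292124626 | depth mean [-0.0339  0.045   0.0941] thru 0.09026378180972618 free 0.058471468314457334
side brass 94 ray y 0.0697858129278468 0.11906639674220865 mean 0.09606177745841556 0.058338585198861155 thru-axis -0.31838166292581593 free 0.0 | depth mean [-0.0279  0.0884  0.0634] thru -0.29250969741399174 free 0.0
top red 23 ray y 0.023666512404968865 0.06948114048647595 mean 0.045860696341864036 0.0971319000928291 thru-axis 0.1542764936089603 free -0.08608176979811108 | depth mean [-0.0354  0.0464  0.0925] thru 0.05297698815174538 free 0.08387493530461786
top brass 87 ray y 0.07301728366905309 0.12097683366178626 mean 0.09731624504876547 0.04898319448462677 thru-axis -0.39888500537476607 free 0.0 | depth mean [-0.0246  0.0937  0.0698] thru -0.21207018386531934 free 0.0
shift [-0.485   0.5078  0.0313] rot [ -0.0043   0.     145.6615]
```

The needle sits roughly 0.05–0.09 rad above level, so the bolt target is about 0.42; I'll refine that when turned. Now transit to the hover above the head.

servo_tool(
  motion=[
    [0.7,-0.03,0.032,0,0,0,9.7],
    [0.7,-0.065,0.068,0,0,0,19.4],
    [0.7,-0.097,0.102,0,0,0,29],
    [0.7,-0.129,0.135,0,0,0,38.8],
    [0.7,-0.162,0.169,0,0,0,48.5],
    [0.7,-0.194,0.203,0,0,0,58.2],
    [0.7,-0.226,0.237,0,0,0,68],
    [0.7,-0.259,0.271,0,0,0,77.7],
    [0.7,-0.291,0.305,0,0,0,87.4],
    [0.7,-0.323,0.338,0,0,0,97],
    [0.7,-0.356,0.372,0,0,0,106.8],
    [0.7,-0.388,0.406,0,0,0,116.5],
    [0.7,-0.42,0.44,0,0,0,126.2],
    [0.7,-0.453,0.474,0.015,0,0,136],
    [0.7,-0.485,0.508,0.031,0,0,145.7],
    [0.7,-0.485,0.508,0.031,0,0,145.7],
    [0.7,-0.485,0.508,0.031,0,0,145.7],
  ],
)

```text
clock: 3.12
position: [0.5263, -0.0237, 0.2003]
ee_rot: [0.8, -0.6, -0.0, -0.0]
ft_force: [0.5, 1.1, 0.4]
grip_width: 0.696
```

Run:
```python
from h import *
print(monitor.get_obs()["joint_pos"].round(2), project("side",[.526,-.024,.2]))
im,d=eyes.camera("side"); cv2.imwrite("pics/s1.png",cv2.resize(im[90:250,200:400],(800,640),interpolation=cv2.INTER_CUBIC)[:600])
```

```text
[-0.61  0.14  0.62  1.79 -0.09  1.24 -1.25] [295.24170969 144.91622689]
```

View pics/s1.png

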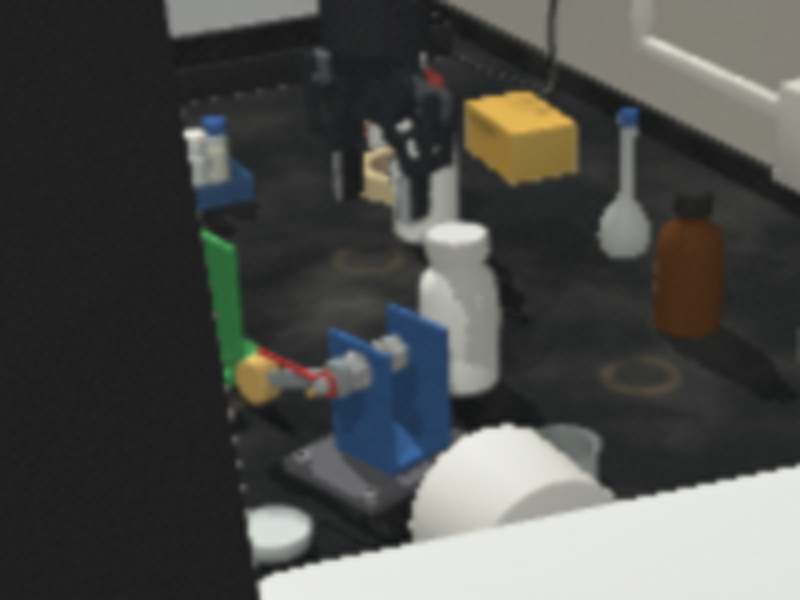

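The side view shows the open fingers at crop (340,195) and (405,235), directly over the gap with the head at (392,352). The path is clear, so I descend.

servo_tool(
  motion=[
    [0.7,0,0,0.03,0,0,0],
    [0.7,0,0,0.06,0,0,0],
    [0.7,0,0,0.08,0,0,0],
    [0.7,0,0,0.095,0,0,0],
    [0.7,0,0,0.11,0,0,0],
    [0.7,0,0,0.12,0,0,0],
    [0.7,0,0,0.129,0,0,0],
    [0.7,0,0,0.129,0,0,0],
    [0.7,0,0,0.129,0,0,0],
  ],
)

```text
clock: 4.3
position: [0.5267, -0.0242, 0.0716]
ee_rot: [0.8, -0.6, 0.0, -0.0]
ft_force: [-0.3, -0.7, -0.8]
grip_width: 0.702
```

servo_tool(
  motion=[
    [0.3,0,0,0,0,0,0],
    [0.3,0,0,0,0,0,0],
    [0.3,0,0,0,0,0,0],
    [0.2,0,0,0,0,0,0],
    [0.1,0,0,0,0,0,0],
    [0.0,0,0,0,0,0,0],
    [0.0,0,0,0,0,0,0],
    [0.0,0,0,0,0,0,0],
  ],
  grip_force=80,
)

```text
clock: 5.3
position: [0.5272, -0.0261, 0.0721]
ee_rot: [0.8, -0.601, 0.001, 0.0]
ft_force: [1.6, -7.7, 5.1]
grip_width: 0.263
```

The opening of 0.263 fits a 24 mm head, and the -7.7 N sideways force shows the jaw centre is about 2 mm off. I correct by tx +2 mm and turn 20° about the bolt axis.

servo_tool(
  motion=[
    [0.0,0.002,0,0,0,0,0],
    [0.0,0.002,0,0,0,0,0],
    [0.0,0.0013,0,0,0,-2,0],
    [0.0,0.0007,0,0,0,-4,0],
    [0.0,0,0,-0.0001,0,-6,0],
    [0.0,-0.0006,0,-0.0002,0,-8,0],
    [0.0,-0.0013,0,-0.0003,0,-10,0],
    [0.0,-0.002,0,-0.0004,0,-12,0],
    [0.0,-0.0026,0,-0.0006,0,-14,0],
    [0.0,-0.0032,0,-0.0007,0,-16,0],
    [0.0,-0.0039,0,-0.0009,0,-18,0],
    [0.0,-0.0045,0,-0.0011,0,-20,0],
    [0.0,-0.0045,0,-0.0011,0,-20,0],
    [0.0,-0.0045,0,-0.0011,0,-20,0],
  ],
)

```text
clock: 7.05
position: [0.5254, -0.0202, 0.0732]
ee_rot: [0.788, -0.591, -0.139, -0.105]
ft_force: [-2.0, -2.1, 7.6]
grip_width: 0.265
```

Run:
```python
from h import *; from ptr import measure
np.set_printoptions(precision=4,suppress=True)
o=monitor.get_obs(); print(o["clock"],o["joint_pos"],o["ft_force"],o["torque"],o["grip_width"])
p=[.498,-.0335,np.radians(16.3)]
x=R.from_quat(o["ee_rot"]).as_matrix()[:,2]; Rz=R.from_euler('z',p[2]).as_matrix(); l=x@Rz; print("tool z local",l,"tilt deg",np.degrees(np.arctan2(l[1],-l[2])))
for c in("side","top"):
    im,d=eyes.camera(c); np.savez(c+"1.npz",im=im,d=d); measure(c,im,d,p)
    q=project(c,[.46,-.01,.09]).astype(int); k=im[q[1]-32:q[1]+28,q[0]-45:q[0]+35]; cv2.imwrite(f"pics/{c}2.png",cv2.resize(k,(800,600),interpolation=cv2.INTER_CUBIC))
```

```text
7.05 [-0.2736  0.4225  0.52    1.8131 -0.5503  1.1989 -0.7947] [-1.9712 -2.1349  7.5714] [-0.4648  0.4832  0.1305] 0.2645919575845929
tool z local [ 0.0011  0.3422 -0.9396] tilt deg 20.011048900696565
side red 17 ray y 0.023357794828877232 0.06868518181977112 mean 0.045875267918539214 0.09570387674990553 thru-axis 0.12369964187963099 free 0.017373277842936383 | depth mean [-0.0342  0.0481  0.0943] thru 0.08827983664804501 free -0.0016065982372745324
side brass 91 ray y 0.07467214805853073 0.12498670173988191 mean 0.10217362356660101 0.09432414273199137 thru-axis 0.04229627646676361 free 0.0 | depth mean [-0.0267  0.096   0.0981] thru 0.0846235213655129 free 0.0
top red 0
top brass 13 ray y 0.09777961587606437 0.12265383432288487 mean 0.10816208381199283 0.12171653236537594 thru-axis 0.2852356717192187 free 0.0 | depth mean [-0.0193  0.1116  0.104 ] thru 0.12507362019497037 free 0.0
```

View pics/side2.png

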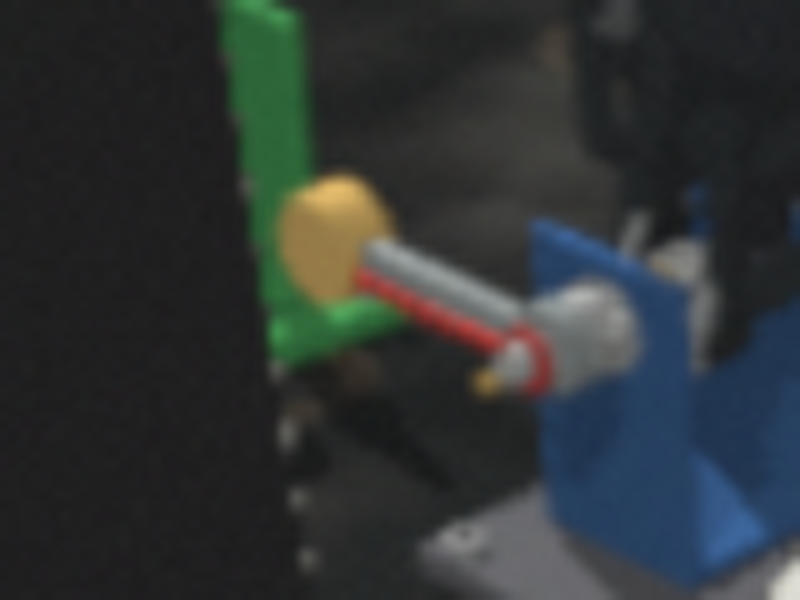

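The arm (grey, top edge (380,240)–(530,300)) now runs nearly parallel behind the red needle ((360,280)–(500,345)). The needle looks slightly steeper. I quantify this by comparing image slopes.

```bash
cat > slope.py <<'E'
from h import *; import sys
p=[.498,-.0335,np.radians(16.3)]
def pw(l): return R.from_euler('z',p[2]).apply(l)+np.r_[p[:2],0]
def pred(x,th,r0=.03,r1=.07):
    a,b=[project("side",pw([x,r*np.cos(th),.09+r*np.sin(th)])) for r in(r0,r1)]; d=b-a; return d[1]/d[0]
def ang(x,s):
    t=np.linspace(-.5,.5,201); v=np.array([pred(x,k) for k in t]); o=np.argsort(v); return np.interp(s,v[o],t[o])
def run(ims,tag):
    im=np.mean([i.astype(float) for i in ims],0); b,g,r=im[...,0],im[...,1],im[...,2]
    ax=project("side",pw([-.036,0,.09])); tip=project("side",pw([-.036,.077,.09]))
    red=np.clip(r-np.maximum(b,g)-15,0,None)
    u0,u1=int(np.ceil(tip[0]))+1,int(ax[0])-4; U=np.arange(u0,u1+1); ys=np.arange(im.shape[0])
    band=lambda u:(ys>min(ax[1],tip[1])-8)&(ys<max(ax[1],tip[1])+8)
    cen=np.array([np.average(ys[band(u)],weights=red[band(u),u]+1e-9) for u in U]); w=np.array([red[band(u),u].sum() for u in U])
    k=w>40; f=np.polyfit(U[k],cen[k],1); print(tag,"needle n",k.sum(),"slope",f[0],"rms",np.std(cen[k]-np.polyval(f,U[k])),"angle",ang(-.036,f[0]))
    # grey arm: saturation-poor bright pixels just above the needle; upper edge by half-level crossing
    gray=im.mean(2); e=[];c=[]
    for u in U:
        n=np.polyval(f,u); col=gray[:,u]; t=np.arange(n-7,n,.1); v=np.interp(t,ys,col); dv=np.gradient(v); m=np.argmax(dv); 
        wt=np.clip(dv,0,None)*(abs(t-t[m])<1.5); e.append(np.average(t,weights=wt)); c.append(v.max())
    e=np.array(e); print(" gap needle-armedge",np.round(np.polyval(f,U)-e,1))
    g=least(U,e); print(" arm edge slope",g[0],"angle",ang(-.022,g[0]))
def least(U,e):
    from scipy.optimize import least_squares
    return least_squares(lambda q:q[0]*(U-U.mean())+q[1]-e,[.4,e.mean()],loss="soft_l1",f_scale=.3).x
if __name__=="__main__":
    run([np.load("side0.npz")["im"]],"start"); 
    ims=[eyes.camera("side")[0] for _ in range(4)]; run(ims,"now")
    print("slope sens",pred(-.036,0),pred(-.036,.1))
E
python3 slope.py
```

```text
start needle n 12 slope 0.2708503578952772 rms 0.5935102156362569 angle -0.15949395986258108
 gap needle-armedge [1.1 1.3 1.  1.  1.9 2.  1.6 1.6 1.2 1.2 0.8 0.8]
 arm edge slope 0.28383995665383427 angle -0.14535942221128242
now needle n 12 slope 0.6022195862380042 rms 0.34443057262033655 angle 0.09639543228566812
 gap needle-armedge [6.9 3.9 4.9 4.9 5.  5.2 5.2 5.3 5.4 5.6 5.7 5.8]
 arm edge slope 0.4992882532452227 angle 0.020798362491684028
slope sens 0.47936719408592393 0.6068077904011386
```

servo_tool(
  motion=[
    [0.0,-0.0003,0,0,0,-1,0],
    [0.0,-0.0007,0,0,0,-2,0],
    [0.0,-0.001,0,0,0,-3,0],
    [0.0,-0.0013,0,0,0,-4,0],
    [0.0,-0.0013,0,0,0,-4,0],
    [0.0,-0.0013,0,0,0,-4,0],
    [0.0,-0.0013,0,0,0,-4,0],
  ],
)

```text
clock: 8.22
position: [0.5251, -0.019, 0.0736]
ee_rot: [0.782, -0.587, -0.166, -0.125]
ft_force: [-1.6, -2.8, 7.4]
grip_width: 0.263
```

Run:
```python
from slope import *; from ptr import measure
ims=[]
for _ in range(6):
    im,d=eyes.camera("side"); ims.append(im)
run(ims,"now"); measure("side",im,d,p)
o=monitor.get_obs(); print(o["clock"],o["ft_force"],o["torque"],o["grip_width"])
l=R.from_quat(o["ee_rot"]).as_matrix()[:,2]@R.from_euler('z',p[2]).as_matrix(); print("tilt",np.degrees(np.arctan2(l[1],-l[2])))
m=np.mean([i.astype(float) for i in ims],0).astype(np.uint8); np.save("m2.npy",m)
q=project("side",pw([-.03,.04,.09])).astype(int); k=m[q[1]-15:q[1]+15,q[0]-22:q[0]+18]; cv2.imwrite("pics/side3.png",cv2.resize(k,(800,600),interpolation=cv2.INTER_CUBIC))
print(q)
```

```text
now needle n 12 slope 0.5606011544004879 rms 0.19919521134043144 angle 0.06368950309653768Traceback (most recent call last):
  File "<stdin>", line 5, in <module>
  File "slope.py", line 20, in run
    wt=np.clip(dv,0,None)*(abs(t-t[m])<1.5); e.append(np.average(t,weights=wt)); c.append(v.max())
                                                      ~~~~~~~~~~^^^^^^^^^^^^^^
    raise ZeroDivisionError(
        "Weights sum to zero, can't be normalized")
ZeroDivisionError: Weights sum to zero, can't be normalized
```

```bash
sed -i 's/weights=wt)/weights=wt+1e-9)/; s/np.arange(n-7,n,.1)/np.arange(n-9,n,.1)/' slope.py
python3 - <<'E'
from slope import *; from ptr import measure
ims=[]
for _ in range(4):
    im,d=eyes.camera("side"); ims.append(im)
run(ims,"now"); measure("side",im,d,p)
o=monitor.get_obs(); print(o["clock"],o["ft_force"],o["grip_width"])
l=R.from_quat(o["ee_rot"]).as_matrix()[:,2]@R.from_euler('z',p[2]).as_matrix(); print("tilt",np.degrees(np.arctan2(l[1],-l[2])))
m=np.mean([i.astype(float) for i in ims],0).astype(np.uint8)
q=project("side",pw([-.03,.04,.09])).astype(int); k=m[q[1]-15:q[1]+15,q[0]-22:q[0]+18]; cv2.imwrite("pics/side3.png",cv2.resize(k,(800,600),interpolation=cv2.INTER_CUBIC))
for x,n in((-.036,"needle"),(-.022,"arm")):
  for th in(0,.1): print(n,th,*[((project("side",pw([x,r*np.cos(th),.09+r*np.sin(th)]))-q+[22,15])*20).round() for r in(0,.077)])
E
```

```text
now needle n 12 slope 0.5620460055847485 rms 0.20262331454137114 angle 0.0648247975262183
 gap needle-armedge [4.6 8.8 6.  6.4 6.7 6.4 6.4 6.5 6.5 6.6 6.6 6.7]
 arm edge slope 0.5136651478457197 angle 0.03209069013023472
side red 16 ray y 0.023357794828877232 0.06868518181977112 mean 0.0444727633907321 0.09556943704466209 thru-axis 0.12458394877832245 free 0.0038696020785186844 | depth mean [-0.03435608  0.04650661  0.09423342] thru 0.09077812793558379 free 0.011755867392069509
side brass 97 ray y 0.07396389620824884 0.12410762488019456 mean 0.10085943592235402 0.10097731898122626 thru-axis 0.10841107539941054 free 0.0 | depth mean [-0.02633605  0.09518777  0.10447009] thru 0.15086127702051544 free 0.0
8.725 [-1.24921939 -3.57948599  7.88086832] 0.26753314294130204
tilt 23.994063206699444
needle 0 [609. 413.] [266. 249.]
needle 0.1 [609. 413.] [264. 204.]
arm 0 [681. 380.] [338. 218.]
arm 0.1 [681. 380.] [336. 173.]
```

View pics/side3.png

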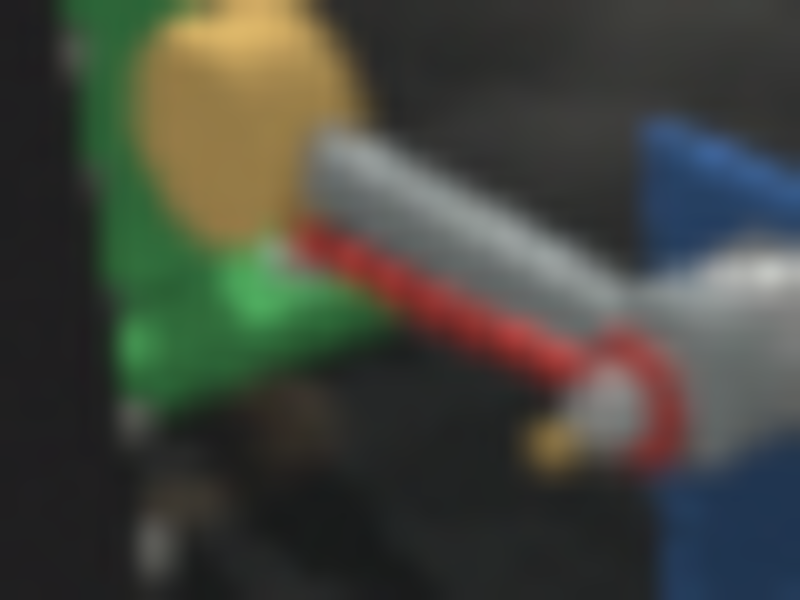

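Run:
```python
from slope import *
ims=[eyes.camera("side")[0] for _ in range(4)]
sets={"start":[np.load("side0.npz")["im"]],"20deg":[np.load("side1.npz")["im"]],"24deg":ims}
ax=project("side",pw([-.036,0,.09])); tip=project("side",pw([-.036,.077,.05*.077+.09])); print(ax,tip)
ys=np.arange(400)
for n,s in sets.items():
    im=np.mean([i.astype(float) for i in s],0); b,g,r=im[...,0],im[...,1],im[...,2]
    w=np.clip(np.minimum(r-g,r-b)-1.2*abs(g-b)-15,0,None); 
    U=np.arange(int(tip[0])-1,int(ax[0])+1); C=[];W=[]
    for u in U:
        e=np.interp(u,[tip[0],ax[0]],[tip[1],ax[1]]); k=abs(ys-e)<4.5; W.append(w[k,u].sum()); C.append(np.average(ys[k],weights=w[k,u]+1e-9))
    C=np.array(C);W=np.array(W); print(n,"W",W.round(),"C-%d"%tip[1],(C-int(tip[1])).round(2))
    for lo,hi in((3,-3),(2,-3),(3,-5),(4,-4)):
        u,c,ww=U[lo:hi],C[lo:hi],W[lo:hi]; k=ww>25; f=np.polyfit(u[k],c[k],1); print("  ",lo,hi,"slope %.3f ang %.3f rms %.2f"%(f[0],ang(-.036,f[0]),np.std(c[k]-np.polyval(f,u[k]))))
    gray=im.mean(2); a0=project("side",pw([-.022,0,.09])); E=[];UA=np.arange(int(tip[0])+4,int(ax[0])-1)
    for u in UA:
        c=np.interp(u,U,np.polyval(f,U)); t=np.arange(c-9,c-2,.1); v=np.interp(t,ys,gray[:,u]); dv=np.gradient(v); m=np.argmax(dv); E.append(np.average(t,weights=np.clip(dv,0,None)*(abs(t-t[m])<1.5)+1e-9))
    h=least(UA,np.array(E)); print("  arm edge",np.round(np.array(E)-tip[1],1),"slope %.3f ang %.3f"%(h[0],ang(-.022,h[0])))
```

```text
[280.47270722 186.6742358 ] [263.21226468 177.29970387]
start W [  0.   0.   0.  86. 102. 120. 105. 129. 132. 142. 132. 148. 134. 176.
 163. 142. 113.  63.  80.] C-177 [0.   0.   1.   0.37 0.52 1.16 1.56 2.24 2.8  3.32 3.82 4.35 4.85 5.25
 5.66 6.36 6.6  6.58 6.  ]
   3 -3 slope 0.512 ang 0.025 rms 0.10
   2 -3 slope 0.512 ang 0.025 rms 0.10
   3 -5 slope 0.517 ang 0.030 rms 0.10
   4 -4 slope 0.520 ang 0.032 rms 0.09
  arm edge [-1.8 -1.3 -0.4 -5.1  0.8  1.   1.8  2.1  2.6  3.   3.5  3.9] slope 0.525 ang 0.041
20deg W [  0.   0.   1. 117.  96. 110.  92. 111. 119. 148. 138. 147. 134. 164.
 164. 170. 129.  68.  64.] C-177 [0.   0.   0.   0.5  0.65 1.39 1.63 2.46 2.95 3.78 4.04 4.73 5.04 5.54
 5.86 6.41 6.62 6.47 5.84]
   3 -3 slope 0.516 ang 0.029 rms 0.17
   2 -3 slope 0.516 ang 0.029 rms 0.17Traceback (most recent call last):
  File "<stdin>", line 14, in <module>
  File "slope.py", line 7, in ang
    t=np.linspace(-.5,.5,201); v=np.array([pred(x,k) for k in t]); o=np.argsort(v); return np.interp(s,v[o],t[o])
                                           ~~~~^^^^^
  File "slope.py", line 5, in pred
    a,b=[project("side",pw([x,r*np.cos(th),.09+r*np.sin(th)])) for r in(r0,r1)]; d=b-a; return d[1]/d[0]
         ~~~~~~~^^^^^^^^^^^^^^^^^^^^^^^^^^^^^^^^^^^^^^^^^^^^^^
  File "h.py", line 11, in project
    i=eyes.camera_info(cam); q=np.array(i["extrinsics"])@np.r_[p,1]; q=np.array(i["intrinsics"])@q[:3]; return q[:2]/q[2]
ValueError: time passes only in moves, steps and waits
```

```bash
sed -i 's/^def inv/from functools import lru_cache\n@lru_cache\ndef info(c): return eyes.camera_info(c)\ndef inv/; s/=eyes.camera_info(cam); q/=info(cam); q/' h.py
cat > arm.py <<'E'
from slope import *
ims=[eyes.camera("side")[0] for _ in range(4)]
sets={"20deg":[np.load("side1.npz")["im"]],"now":ims}
ax=project("side",pw([-.036,0,.09])); tip=project("side",pw([-.036,.077,.05*.077+.09])); ys=np.arange(400)
for n,s in sets.items():
    im=np.mean([i.astype(float) for i in s],0); b,g,r=im[...,0],im[...,1],im[...,2]
    w=np.clip(np.minimum(r-g,r-b)-1.2*abs(g-b)-15,0,None); 
    U=np.arange(int(tip[0])+2,int(ax[0])-2); C=[]
    for u in U:
        e=np.interp(u,[tip[0],ax[0]],[tip[1],ax[1]]); k=abs(ys-e)<4.5; C.append(np.average(ys[k],weights=w[k,u]+1e-9))
    f=np.polyfit(U,C,1); print(n,"needle slope %.3f ang %.3f rms %.2f"%(f[0],ang(-.036,f[0]),np.std(C-np.polyval(f,U))))
    gray=im.mean(2); E=[];UA=U[3:]
    for u in UA:
        c=np.polyval(f,u); t=np.arange(c-9,c-2,.1); v=np.interp(t,ys,gray[:,u]); dv=np.gradient(v); m=np.argmax(dv); E.append(np.average(t,weights=np.clip(dv,0,None)*(abs(t-t[m])<1.5)+1e-9))
    E=np.array(E); h=least(UA,E); print("  arm edge",np.round(E-tip[1],1),"slope %.3f ang %.3f"%(h[0],ang(-.022,h[0])))
o=monitor.get_obs(); l=R.from_quat(o["ee_rot"]).as_matrix()[:,2]@R.from_euler('z',p[2]).as_matrix(); print("tilt",np.degrees(np.arctan2(l[1],-l[2])),o["clock"],o["ft_force"],o["grip_width"])
E
python3 arm.py
```

```text
20deg needle slope 0.516 ang 0.029 rms 0.17
  arm edge [-3.6 -3.2 -2.8 -2.2 -1.8 -1.3 -0.9 -0.2  0.1  0.7] slope 0.480 ang 0.006
now needle slope 0.511 ang 0.025 rms 0.16
  arm edge [-5.  -4.7 -3.9 -3.3 -2.8 -2.3 -1.8 -1.2 -0.8 -0.1] slope 0.546 ang 0.057
tilt 23.99659006577817 9.125 [-1.35277629 -2.29001681  7.2549238 ] 0.2622156784567791
```

The needle measures 0.027 rad consistently (bolt target about 0.377), and the arm measures 0.006 at 20° and 0.057 at 24°. I ease back 2.2° to centre it.

servo_tool(
  motion=[
    [0.0,0.0003,0,0,0,1,0],
    [0.0,0.0007,0,0,0,2.2,0],
    [0.0,0.0007,0,0,0,2.2,0],
    [0.0,0.0007,0,0,0,2.2,0],
    [0.0,0.0007,0,0,0,2.2,0],
    [0.0,0.0007,0,0,0,2.2,0],
    [0.0,0.0007,0,0,0,2.2,0],
    [0.0,0.0007,0,0,0,2.2,0],
  ],
)

```text
clock: 10.12
position: [0.5253, -0.0197, 0.0734]
ee_rot: [0.786, -0.589, -0.151, -0.114]
ft_force: [-3.4, -3.1, 8.3]
grip_width: 0.263
```

```bash
python3 arm.py | tail -3; python3 -c "
from h import *
a=np.load('side0.npz')['im']; im,d=eyes.camera('side'); cv2.imwrite('pics/s4.png',cv2.resize(im[90:250,200:400],(800,640),interpolation=cv2.INTER_CUBIC)[:600])"
```

```text
now needle slope 0.515 ang 0.028 rms 0.16
  arm edge [-4.1 -3.9 -3.1 -2.8 -2.2 -1.8 -1.3 -0.8 -0.2  0.2] slope 0.492 ang 0.015
tilt 21.79577531671215 10.325 [-1.40185439 -4.11908134  7.21126938] 0.25878108792411436
```

View pics/s4.png

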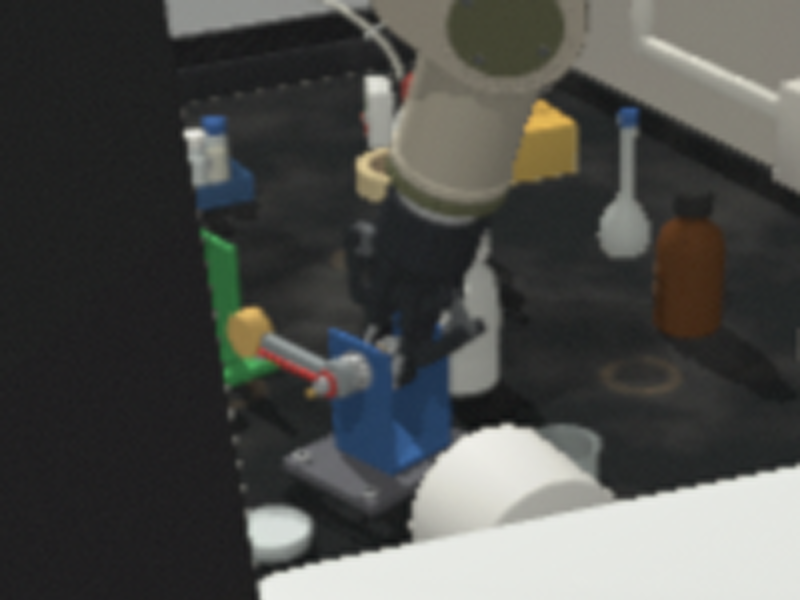

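The arm is parallel behind the needle (0.015–0.03 against 0.028 rad). The fingers hold the head in the gap. The bottle, dish and beaker stand where they stood before. Handing in.

```bash
python3 -c "
from workcell import ticket; print(ticket.hand_in())"
```

```text
the job is handed in; nothing more can be done
None
```

I gripped the hex head in the blue bracket from above (80 N set) and turned it about the bolt axis. I turned it 20°, then to 24°, then eased back to 21.8°. The job was handed in at about 10.4 s, still gripping.

**Last checks:**
- **Alignment:** In the side view the needle measured 0.028 rad and the arm 0.015 rad. From the tool tilt the arm should be at about 0.03. Either way it is well inside the 0.07 rad limit.
- **Grip:** The opening held at about 0.26 and the wrist force was about 8 N.
- **Bystanders:** By eye, the beaker, dish and bottle looked unmoved in the last picture; I did not re-measure them.

**Disagreements:** My first needle estimates were too high, at 0.05–0.15 rad, because brass-coloured pixels were mixed in. The cleaned fit agreed to within 0.005 rad over four looks. When the fingers first closed, the jaw centre was about 2 mm off, giving 7.7 N sideways; I corrected it before turning.

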